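# Put the recipe card on its stand

### The arm

A 6-joint arm with a two-finger parallel gripper is mounted at the origin on a cart in front of the work surface, level with it; the furniture and walls round the work are solid. World frame = base frame: x ahead of the robot, y to its left, z up, the work surface at z = 0. Lengths are in mm, angles in rad, forces in N, time in s.
With the tool pointing down it reaches from about 300 to 875 mm from the base axis. Payload 6.4 kg.
Tool frame: the origin (TCP) lies at the very end of the fingers, on their centre line; the grasp point (between the pads) lies 19 mm behind it; z points along the fingers, y is the line along which they close (so a half turn about z gives the same grasp; the last joint's range is limited). The gripper opens to 88 mm and grips with 3 to 60 N. Pads are 18 mm wide; open, the fingers measure 123 mm over their backs; the gripper's body (75 mm by 187 mm) begins 45 mm behind the grasp point.
Start: joints at [1.076, 0.181, 1.607, -0, 1.354, -0.206], TCP at [163.749, 551.205, 238.714] pointing down, gripper open.
Joint ranges: [-2.99, 2.99], [-0.89, 2.07], [0.3, 2.58], [-1.14, 4.28], [0, 2.63], [-3.12, 3.12]. Speed limits (rad/s): [2.57, 2.57, 3.01, 3.14, 3.14, 3.14].

### API

Orientations are given as a rotation vector (axis times angle).
In Python, from rig import env gives the robot as it stands.
- The arm moves only by the tool apply_moves, never from a script. Its argument "plan" is a list of rows, each a list of 7 numbers: the shift along the tool's x, y, z each as a share of 0.3 m, from -1 to 1, then the turn, a rotation vector about the tool's x, y, z each as a share of 90 degrees, from -1 to 1, then the closure, from -1 (fully open) to 1 (shut). In form: [[x, y, z, rx, ry, rz, fingers], ...]. A call has exactly 10 rows; each row is the pose to reach, as a shift and turn from the pose commanded when the call began, along the tool's axes at that moment; what a row does not reach only later rows make up. A row lasts 1/12 s, in which the tool goes at most 41.7 mm and 7.16 degrees, less where a joint would pass 70% of its speed; a pose out of reach is approached as far as the arm can. A call with a number of a shift or a turn outside -1 to 1 is refused whole. A call with a gripper value outside its range is refused whole. The fingers move at their own pace and stop on an object; "squeeze" is the grip in N (left out, the last holds). Time passes only in rows, so rows that repeat a pose let the fingers close, or fill a call up. It gives the time, the measured TCP pose, the force, the opening and the grip force at its end, in the units of the state.
- env.state(): the state, without advancing time (a new reading comes with each control period).
- env.camera(name): name is "scene" or "top"; returns the picture (420x560x3 uint8, red, green, blue); there is no depth.
- env.camera_model(name): a dict with "fx", "fy", "cx", "cy" (pixels), "dist" ([k1, k2, p1, p2, k3] as OpenCV has them; the pictures are not rectified), "rvec" (rotation vector, rad) and "tvec" (3), from world to camera coordinates, as OpenCV has them. Camera axes: x right, y down, z forward; pixel columns grow to the right and rows downward; lengths in mm; the calibration is good to about 2 mm. A picture is of the moment at which its call begins. camera_model takes no time and is no camera call.
- env.job_done(): hands the job in; it is judged then, once.
The state is a dict: "clock": time; "q": joint angles; "qd": joint speeds; "joint_efforts": joint torques, N m; "tcp_pos": TCP position; "tool_rot": TCP orientation; "force": force on the tool from outside, world axes, zero at the start; "ft_torque": the same for the moment, N m; "grip_width": opening from 0.0 (shut) to 1.0 (fully open); "grip_force": force on a finger pad.
Only numpy, scipy, OpenCV 4.12 (cv2) and the standard library are available. Lean on these libraries where they do the work, as an engineer would, in place of code of your own. Each camera call takes 0.05 s, during which the arm holds its last target. There are 200 camera calls.

### The job

The rigid recipe card lies flat on the butcher block. Slide it across the block until one of its two short ends sticks well out over an edge that is clear of tall things, then grip it there and lift it off. Lay it face up on the sloping recipe stand with its orange end at the top, its lower end down at the lip and straight on the rest, letting go only once it lies on the slope; leave the candle jar, spice jar, tin and mug where they stand.

Things in the scene. Friction and masses are not known exactly. Their poses are not given: they have to be found in the camera images.
- card: rigid flat white card, 110 x 62 x 3 mm, about 75 g, smooth, lying face up on the block at any turn. Face: orange bar across one short end (the head), blue pot and three coloured dots. Origin: centre of its underside; x along its length toward the orange head, y across its 62 mm width, z out of its face.
- card_head (a point): middle of the card's short end edge that bears the orange bar, at half thickness (55 mm along +x from the card's centre)
- card_foot (a point): middle of the card's other short end edge, at half thickness (55 mm along -x)
- block: wooden butcher block with light and darker stripes, 180 x 180 mm, 45 mm high, does not move, flat smooth top on which the card slides easily. Origin: centre of its underside, on the worktop; x away from the robot when not turned, z up. A tall thing stands close to three of its four edges (pepper mill behind, candle jar, spice jar); only the low tin stands at the fourth (front, left or right).
- rest: sloping rest of the recipe stand: dark wooden strip 36 mm wide, 100 mm long, rising at 35 degrees from the level, fixed. Origin: middle of its lower end on the upper surface, where the card's lower end shall lie, 45 mm above the worktop; x up the slope (away from the robot when not turned), y across, z square out of the slope. A lip 36 mm wide at x = -2 mm stands 11 mm out of the slope.
- stand: the recipe stand that carries the rest, fixed: foot plate 105 x 80 x 8 mm on the worktop and a 20 mm thick post. Origin: centre of its underside. The 62 mm wide card overhangs the rest by 13 mm each side, so fingers can hold its long sides there.
- rest_foot (a point): where the middle of the card's lower end shall be (1.5 mm above the rest's origin, out of the slope)
- rest_head (a point): where the middle of the card's orange end shall be (110 mm up the slope from rest_foot)
- mill: brown wooden pepper mill, 58 mm wide, 170 mm tall, behind the block, fixed; origin: centre of its underside. Overhead, wall cabinets hang with their underside 0.63 m above the worktop and their front 0.58 m ahead of the robot: keep the arm low over the block.
- spice: spice jar with a black lid, 41 mm wide, 105 mm tall, standing; origin: centre of its underside. Leave alone.
- tin: flat pale steel tin, 66 mm wide, 22 mm tall, so lower than the block's top; origin: centre of its underside. Leave alone.
- mug: white mug with dark dots, 82 x 114 x 91 mm with its handle, on the side of the block away from the stand; origin: centre of its underside. Leave alone.
- candle: green candle in a glass jar, 76 mm wide, 90 mm tall, standing; origin: centre of its underside. Leave alone.

How it is judged:
By the outcome, as a careful person would: the job done as asked, in the order asked, and still so for the second after the job is handed in, with the robot touching nothing.
It also fails if it takes over 69 s, if anything falls off the work surface, if the arm or the gripper's body presses on something with over 40 N, if the wrist force passes 120 N, or if a joint passes its speed limit or range.

## Working session

There is one attempt and no reset: what is moved stays moved. The work goes in short steps, Python scripts to look and compute and a tool call to move; the robot and the scene stay as the last step left them, time stands still between calls to the robot, and variables do not carry over. Pictures are saved under pics/ and viewed, at most 10 in all, crops included, and the job is handed in when it is done.

Besides the shell and the picture viewer there is one more tool, called by a JSON object that holds its "api" and its "payload". apply_moves: Moves the arm, as the interface text tells. Its arguments: {"type":"object","properties":{"plan":{"type":"array","items":{"type":"array","items":{"type":"number","minimum":-1,"maximum":1}}},"squeeze":{"type":"number"}},"required":["plan"]}

```bash
ls; mkdir -p pics; python3 - <<'E'
from rig import env
import cv2
for n in("scene","top"):
    cv2.imwrite(f"pics/{n}0.png",env.camera(n)[:,:,::-1]); print(n,env.camera_model(n))
print(env.state())
E
```

```text
pics
scene {'fx': 415.12747939432796, 'fy': 415.12747939432796, 'cx': 281.8457484843754, 'cy': 207.31940623218594, 'dist': array([-0.08469721,  0.        ,  0.        ,  0.        ,  0.        ]), 'rvec': array([ 2.0462438 , -0.83745863,  0.42788694]), 'tvec': array([-387.57507062,  305.46436935,  615.84538137])}
top {'fx': 533.9812220364227, 'fy': 533.9812220364227, 'cx': 283.7596061656111, 'cy': 216.21745801478582, 'dist': array([-0.14610097,  0.        ,  0.        ,  0.        ,  0.        ]), 'rvec': array([ 2.1665524 , -2.20141441,  0.07452174]), 'tvec': array([   5.73808748,  529.78497645, 1126.71450716])}
{'clock': 0.1, 'q': array([ 1.07569643e+00,  1.81468945e-01,  1.60787807e+00, -8.64546683e-06,
        1.35381252e+00, -2.06279554e-01]), 'qd': array([-0.00043572, -0.00173177, -0.00379617,  0.00045141, -0.00042468,
       -0.00020252]), 'joint_efforts': array([ 2.89613363e-04, -4.34812403e+01, -3.42701876e+01,  7.03290850e-02,
        3.39917815e-02, -5.62431740e-05]), 'tcp_pos': array([163.51666338, 550.76487022, 237.91347408]), 'tool_rot': array([-4.52023363e-01, -3.10836642e+00,  2.31561215e-03]), 'force': array([ 0.66479475,  0.05140596, -0.48452436]), 'ft_torque': array([-0.00969097, -0.00331991, -0.0017392 ]), 'grip_force': 0.0, 'grip_width': 0.9975000265310177}
```

View pics/top0.png

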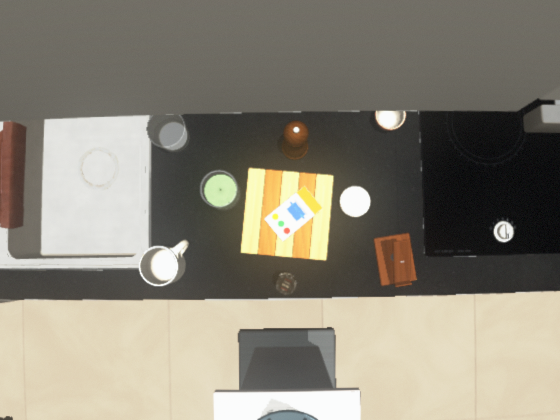

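View pics/scene0.png

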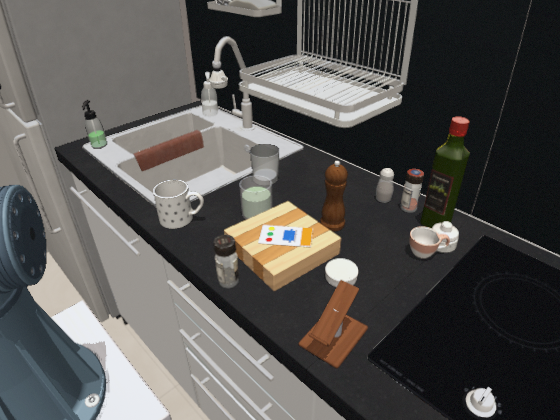

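The top view shows the block at about (288,213) with the card on it, its orange head pointing up-right at (310,200). The mill is behind at (297,135), the candle left at (220,190), the spice jar in front at (286,283), and the mug at (163,265). The low tin is on the right at (355,201), so the right edge is the free one. The stand is at (395,260).

```bash
cat > h.py <<'E'
import numpy as np, cv2
from rig import env
from scipy.spatial.transform import Rotation as R
def ray(n,px):
    m=env.camera_model(n); K=np.array([[m['fx'],0,m['cx']],[0,m['fy'],m['cy']],[0,0,1]])
    p=cv2.undistortPoints(np.float32(px).reshape(-1,1,2),K,np.array(m['dist'])).reshape(-1,2)
    Rm=cv2.Rodrigues(np.array(m['rvec']))[0]
    return -Rm.T@np.array(m['tvec']), np.c_[p,np.ones(len(p))]@Rm
def onplane(n,px,z):
    o,d=ray(n,px); return o+d*((z-o[2])/d[:,2])[:,None]
def proj(n,P):
    m=env.camera_model(n); K=np.array([[m['fx'],0,m['cx']],[0,m['fy'],m['cy']],[0,0,1]])
    return cv2.projectPoints(np.float32(P).reshape(-1,1,3),np.array(m['rvec']),np.array(m['tvec']),K,np.array(m['dist']))[0].reshape(-1,2)
def biggest(mask):
    c=cv2.findContours(mask.astype(np.uint8),cv2.RETR_EXTERNAL,cv2.CHAIN_APPROX_NONE)[0]
    return max(c,key=cv2.contourArea)
def rect(n,c,z):
    "min-area rect of contour cast on plane z: centre, sizes, angle of long side (deg), corners"
    P=onplane(n,c.reshape(-1,2),z)[:,:2].astype(np.float32)
    r=cv2.minAreaRect(P); b=cv2.boxPoints(r); e=[b[1]-b[0],b[2]-b[1]]
    l=max(e,key=np.linalg.norm)
    return np.array(r[0]),sorted(r[1]),np.degrees(np.arctan2(l[1],l[0])),b
def card(z=48,n="top",im=None,tag=None):
    im=env.camera(n) if im is None else im
    hsv=cv2.cvtColor(im,cv2.COLOR_RGB2HSV)
    return im,hsv
E
python3 - <<'E'
from h import *
import cv2
t=cv2.imread("pics/top0.png"); s=cv2.imread("pics/scene0.png")
a=cv2.resize(t[145:305,225:425],(800,640),interpolation=cv2.INTER_CUBIC)[:590]
cv2.imwrite("pics/tc.png",a)
b=cv2.resize(s[260:370,280:400],None,fx=5,fy=5,interpolation=cv2.INTER_CUBIC); cv2.imwrite("pics/sc.png",b)
hsv=cv2.cvtColor(t,cv2.COLOR_BGR2HSV)
for p in [(255,175),(265,230),(290,230),(310,203),(280,222),(355,201),(390,250),(403,270),(325,190),(240,230)]: print(p,hsv[p[1],p[0]])
E
```

```text
(255, 175) [ 31  61 251]
(265, 230) [ 20 150 252]
(290, 230) [  7  13 252]
(310, 203) [ 26 163 252]
(280, 222) [ 64 114 246]
(355, 201) [ 90   1 251]
(390, 250) [ 11 161 108]
(403, 270) [ 11 167 145]
(325, 190) [ 30  62 251]
(240, 230) [23 67 88]
```

View pics/tc.png

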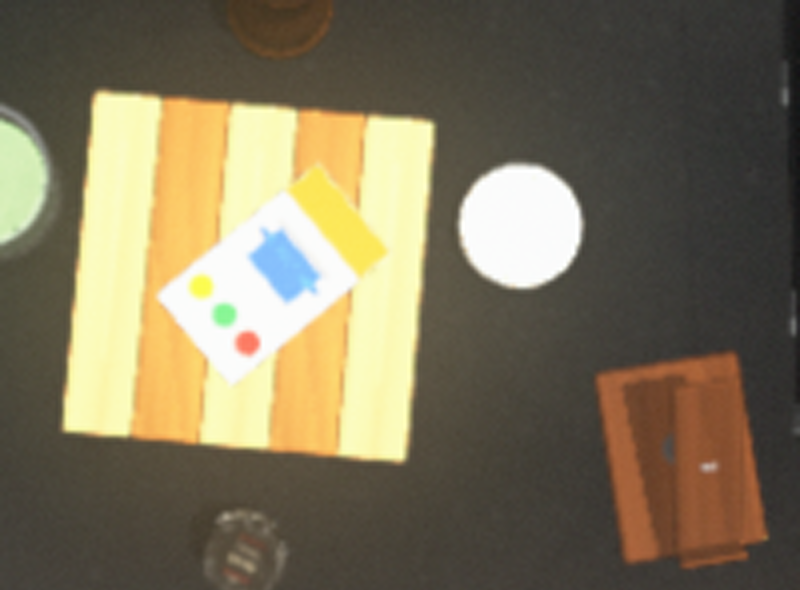

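View pics/sc.png

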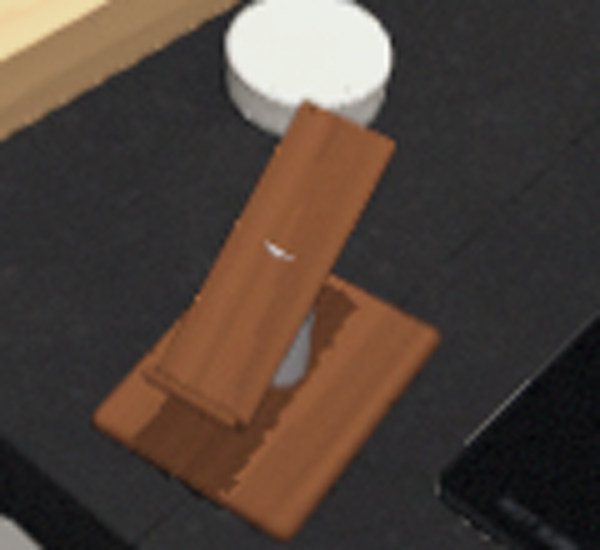

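The crops show the card's corners (tc ×4) at (320,165), (387,248), (233,385) and (157,297), the tin at (521,226), and the stand plate's corners at (597,375), (737,352), (767,540) and (627,563). The rest strip's top end is at (678,385) to (742,380). In the scene crop (×5) the strip's top end runs (308,100) to (393,145) and its lip (150,372) to (240,425).

```bash
cat >> h.py <<'E'
def tri(pt,ps):
    (o1,d1),(o2,d2)=ray("top",pt),ray("scene",ps); out=[]
    for a,b in zip(d1,d2):
        s=np.linalg.lstsq(np.c_[a,-b],o2-o1,rcond=None)[0]; p,q=o1+s[0]*a,o2+s[1]*b
        out.append(np.r_[(p+q)/2,np.linalg.norm(p-q)])
    return np.array(out)
def cardpose(im,z=48):
    "card from top picture: union of white/blue/dots/bar by contour of low-sat + filled"
    hsv=cv2.cvtColor(im,cv2.COLOR_RGB2HSV).astype(int)
    h,s,v=hsv[...,0],hsv[...,1],hsv[...,2]
    roi=np.zeros(h.shape,bool); roi[160:275,235:345]=1
    return h,s,v,roi
E
python3 - <<'E'
from h import *
np.set_printoptions(precision=1,suppress=True)
f=lambda L:(np.array(L,float)+.5)/4-.5+[225,145]
g=lambda L:(np.array(L,float)+.5)/5-.5+[280,260]
def show(name,P):
    e=np.diff(np.r_[P,P[:1]],axis=0)[:,:2]
    print(name,P[:,:2].tolist(),'c',P.mean(0)[:2],'len',np.linalg.norm(e,axis=1),'ang',np.degrees(np.arctan2(e[:,1],e[:,0])))
show('block',onplane("top",f([(95,90),(435,122),(407,462),(63,432)]),45))
show('card',onplane("top",f([(320,165),(387,248),(233,385),(157,297)]),48))
show('plate',onplane("top",f([(597,375),(737,352),(767,540),(627,563)]),8))
print('resttop',onplane("top",f([(678,385),(742,380)]),102.4), onplane("scene",g([(308,100),(393,145)]),102.4))
print('tri',tri(f([(678,385),(742,380)]),g([(308,100),(393,145)])))
print('lip z54', onplane("top",f([(683,567),(747,555)]),53), onplane("scene",g([(150,372),(240,425)]),53))
print('tin',onplane("top",f([(521,226)]),22),onplane("top",f([(459,226),(583,226)]),22))
print('mill base ray',onplane("top",f([(280,60)]),0))
print('spice',onplane("top",f([(243,525)]),105),onplane("top",f([(243,575)]),0), 'candle',onplane("top",f([(48,180)]),90))
E
```

```text
block [[633.1895205323825, 70.37838645258482], [613.232700643694, -108.89616388890819], [434.6513259665466, -90.25680884748914], [453.1367429481088, 89.0917389100744]] c [533.6  -9.9] len [180.4 179.6 180.3 181. ] ang [-96.4 174.   84.1  -5.9]
card [[590.9017965538803, -47.604269108353066], [546.6043462102253, -81.861822303004], [476.2507704495057, -0.11991836138215373], [522.8344505356763, 38.867822889127936]] c [534.1 -22.7] len [ 56.  107.8  60.7 110. ] ang [-142.3  130.7   39.9  -51.8]
plate [[479.29265560504797, -197.2370903322223], [490.3893152562591, -274.4854751178737], [388.02532503266013, -288.2501283452317], [377.4198066541834, -211.18446056002028]] c [ 433.8 -242.8] len [ 78.  103.3  77.8 102.8] ang [ -81.8 -172.3   97.8    7.8]
resttop [[ 471.1 -222.1  102.4]
 [ 472.9 -254.6  102.4]] [[ 467.9 -219.3  102.4]
 [ 471.4 -252.4  102.4]]
tri [[ 469.6 -220.6  102.4    4.1]
 [ 472.1 -253.4  102.9    2.6]]
lip z54 [[ 377.4 -232.5   53. ]
 [ 382.9 -266.4   53. ]] [[ 377.3 -232.9   53. ]
 [ 382.1 -266.9   53. ]]
tin [[ 559.6 -156.    22. ]] [[ 560.1 -122.6   22. ]
 [ 559.1 -189.5   22. ]]
mill base ray [[655.6 -28.6   0. ]]
spice [[405.8  -4.2 105. ]] [[374.5  -3.7   0. ]] candle [[580.2  91.6  90. ]]
```

```bash
cat >> h.py <<'E'
def rel(pos,psi,pitch=0):
    "row numbers from the measured pose to pos; tool y at angle psi (deg), tool z tipped forward by pitch about tool y"
    s=env.state(); c,sn=np.cos(np.radians(psi)),np.sin(np.radians(psi))
    T=np.array([[-sn,c,0],[c,sn,0],[0,0,-1]]).T   # columns x,y,z
    M=R.from_matrix(T)*R.from_rotvec([0,np.radians(pitch),0]); C=R.from_rotvec(s['tool_rot'])
    d=C.inv().apply(np.array(pos)-s['tcp_pos'])/300; w=(C.inv()*M).as_rotvec()/(np.pi/2)
    print('clock %.2f'%s['clock'],'tcp',s['tcp_pos'].round(1),'row',np.r_[d,w].round(4).tolist(),'F',s['force'].round(1),'w',round(s['grip_width'],3),'gf',round(s['grip_force'],1),'q',s['q'].round(2))
    return M
E
python3 -c "
from h import *
rel((515.4,0.1,200),39.5)"
```

```text
clock 0.10 tcp [163.5 550.8 237.9] row [-1.6472, -1.4252, 0.1281, -0.001, 0.0001, 0.3772] F [ 0.7  0.1 -0.5] w 0.998 gf 0.0 q [ 1.08  0.18  1.61 -0.    1.35 -0.21]
```

{"api": "apply_moves", "payload": {"plan": [[-0.82,-0.71,0,0,0,0.19,-1],[-0.82,-0.71,0,0,0,0.19,-1],[-0.82,-0.71,0,0,0,0.19,-1],[-0.82,-0.71,0,0,0,0.19,-1],[-0.82,-0.71,0,0,0,0.19,-1],[-0.82,-0.71,0,0,0,0.19,-1],[-0.82,-0.71,0,0,0,0.19,-1],[-0.82,-0.71,0,0,0,0.19,-1],[-0.82,-0.71,0,0,0,0.19,-1],[-0.82,-0.71,0,0,0,0.19,-1]]}}

```text
clock: 0.93
tcp_pos: [339.6, 275.7, 238.6]
tool_rot: [-0.916, -3.005, 0.0]
force: [-0.0, -0.3, -0.2]
grip_width: 0.997
grip_force: 0.0
```

```bash
python3 -c "
from h import *
rel((515.4,0.1,200),39.5)"
```

```text
clock 0.93 tcp [339.6 275.7 238.6] row [-0.9986, -0.4357, 0.1283, -0.0001, -0.0002, 0.1845] F [-0.  -0.3 -0.2] w 0.997 gf 0.0 q [ 0.41 -0.14  1.93  0.    1.35 -0.57]
```

{"api": "apply_moves", "payload": {"plan": [[-0.998,-0.436,0.128,0,0,0.185,-1],[-0.998,-0.436,0.128,0,0,0.185,-1],[-0.998,-0.436,0.128,0,0,0.185,-1],[-0.998,-0.436,0.128,0,0,0.185,-1],[-0.998,-0.436,0.128,0,0,0.185,-1],[-0.998,-0.436,0.128,0,0,0.185,-1],[-0.998,-0.436,0.128,0,0,0.185,-1],[-0.998,-0.436,0.128,0,0,0.185,-1],[-0.998,-0.436,0.128,0,0,0.185,-1],[-0.998,-0.436,0.128,0,0,0.185,-1]]}}

```text
clock: 1.77
tcp_pos: [515.8, 2.4, 199.4]
tool_rot: [-1.336, -2.841, -0.0]
force: [-0.0, 0.3, 0.3]
grip_width: 0.999
grip_force: 0.0
```

```bash
python3 -c "
from h import *
rel((515.4,0.1,65),39.5)
rel((515.4,0.1,46.2),39.5)"
```

```text
clock 1.77 tcp [515.8   2.4 199.4] row [-0.0059, -0.0057, 0.4478, -0.0005, -0.0013, 0.0013] F [-0.   0.3  0.3] w 0.999 gf 0.0 q [-0.23  0.09  1.79  0.    1.26 -0.92]
clock 1.77 tcp [515.8   2.4 199.4] row [-0.006, -0.0056, 0.5105, -0.0005, -0.0013, 0.0013] F [-0.   0.3  0.3] w 0.999 gf 0.0 q [-0.23  0.09  1.79  0.    1.26 -0.92]
```

{"api": "apply_moves", "payload": {"plan": [[-0.003,-0.003,0.1,0,0,0,-1],[-0.003,-0.003,0.2,0,0,0,-1],[-0.003,-0.003,0.3,0,0,0,-1],[-0.003,-0.003,0.38,0,0,0,-1],[-0.003,-0.003,0.44,0,0,0,-1],[-0.003,-0.003,0.46,0,0,0,-1],[-0.003,-0.003,0.47,0,0,0,-1],[-0.003,-0.003,0.47,0,0,0,-1],[-0.003,-0.003,0.47,0,0,0,-1],[-0.003,-0.003,0.47,0,0,0,-1]]}}

```text
clock: 2.6
tcp_pos: [516.6, 1.1, 60.8]
tool_rot: [1.333, 2.842, 0.001]
force: [0.2, 0.5, 0.5]
grip_width: 1.003
grip_force: 0.0
```

```bash
python3 -c "
from h import *
rel((515.4,0.1,46.2),39.5)
cv2.imwrite('pics/s1.png',cv2.resize(env.camera('scene')[150:320,180:390,::-1],None,fx=3.5,fy=3.5))"
```

```text
clock 2.60 tcp [516.6   1.1  60.8] row [0.0, -0.0054, 0.0487, 0.001, 0.0013, 0.0026] F [0.2 0.5 0.5] w 1.003 gf 0.0 q [-0.23  0.29  1.88  0.    0.97 -0.92]
```

View pics/s1.png

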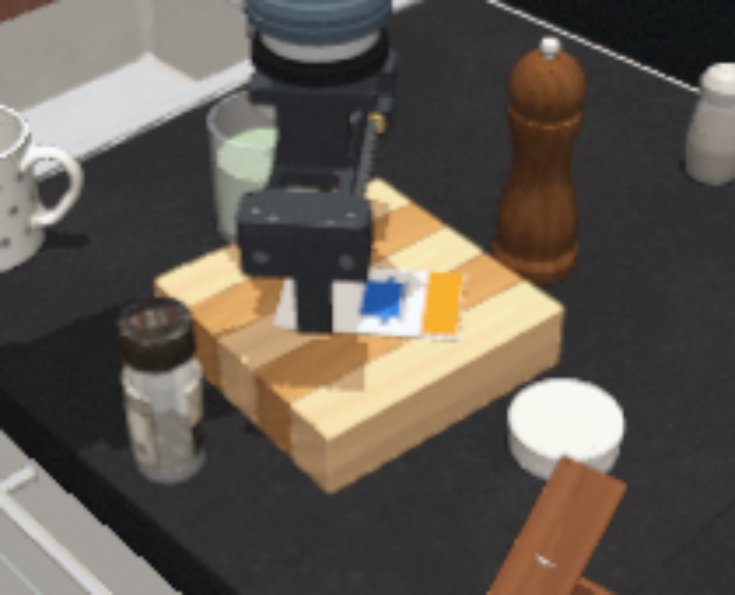

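The gripper straddles the card's foot end, the near finger at (315,300) in the crop, clear of the jars and the mill. I'm lowering it to the board surface.

{"api": "apply_moves", "payload": {"plan": [[0,-0.005,0.01,0,0,0.002,-1],[0,-0.005,0.02,0,0,0.002,-1],[0,-0.005,0.03,0,0,0.002,-1],[0,-0.005,0.04,0,0,0.002,-1],[0,-0.005,0.046,0,0,0.002,-1],[0,-0.005,0.047,0,0,0.002,-1],[0,-0.005,0.047,0,0,0.002,-1],[0,-0.005,0.047,0,0,0.002,-1],[0,-0.005,0.047,0,0,0.002,-1],[0,-0.005,0.047,0,0,0.002,-1]]}}

```text
clock: 3.48
tcp_pos: [514.3, -0.1, 45.4]
tool_rot: [-1.339, -2.841, 0.0]
force: [-2.9, -0.9, 5.8]
grip_width: 1.004
grip_force: 2.8
```

```bash
python3 -c "
from h import *
rel((515.4,0.1,46.2),39.5)"
```

```text
clock 3.48 tcp [ 5.143e+02 -1.000e-01  4.540e+01] row [-0.0018, 0.0034, -0.0026, -0.0003, -0.0002, 0.0003] F [-2.9 -0.9  5.8] w 1.004 gf 2.8 q [-0.23  0.32  1.89 -0.    0.94 -0.92]
```

{"api": "apply_moves", "payload": {"plan": [[0,0,-0.004,0,0,0,-1],[0,0,-0.004,0,0,0,-0.5],[0,0,-0.004,0,0,0,0],[0,0,-0.004,0,0,0,1],[0,0,-0.004,0,0,0,1],[0,0,-0.004,0,0,0,1],[0,0,-0.004,0,0,0,1],[0,0,-0.004,0,0,0,1],[0,0,-0.004,0,0,0,1],[0,0,-0.004,0,0,0,1]], "squeeze": 6}}

```text
clock: 4.32
tcp_pos: [514.3, -0.0, 46.4]
tool_rot: [-1.34, -2.841, 0.0]
force: [0.3, 0.2, -1.6]
grip_width: 0.7
grip_force: 6.0
```

```bash
python3 -c "
from h import *
rel((505,-26.6,46.2),17)
rel((494.5,-53.3,46.2),-6)"
```

```text
clock 4.32 tcp [514.3  -0.   46.4] row [-0.0486, -0.0803, 0.0005, -0.0001, -0.0001, 0.2502] F [ 0.3  0.2 -1.6] w 0.7 gf 6.0 q [-0.23  0.31  1.89 -0.    0.94 -0.92]
clock 4.32 tcp [514.3  -0.   46.4] row [-0.095, -0.1639, 0.0005, -0.0001, -0.0001, 0.5058] F [ 0.3  0.2 -1.6] w 0.7 gf 6.0 q [-0.23  0.31  1.89 -0.    0.94 -0.92]
```

The opening of 0.70 × 88 ≈ 62 mm matches the card's width, so it is held lightly on the board. Now I slide and turn it.

{"api": "apply_moves", "payload": {"plan": [[-0.005,-0.008,0,0,0,0.025,1],[-0.012,-0.02,0,0,0,0.07,1],[-0.022,-0.037,0,0,0,0.12,1],[-0.033,-0.056,0,0,0,0.175,1],[-0.045,-0.076,0,0,0,0.235,1],[-0.057,-0.097,0,0,0,0.3,1],[-0.069,-0.118,0,0,0,0.365,1],[-0.08,-0.138,0,0,0,0.425,1],[-0.09,-0.155,0,0,0,0.475,1],[-0.095,-0.164,0,0,0,0.506,1]]}}

```text
clock: 5.15
tcp_pos: [494.4, -53.9, 46.5]
tool_rot: [2.34, 2.096, -0.0]
force: [0.3, -0.0, -0.9]
grip_width: 0.701
grip_force: 6.0
```

```bash
python3 -c "
from h import *
rel((494.5,-53.3,46.2),-6)
cv2.imwrite('pics/s2.png',cv2.resize(env.camera('scene')[150:320,180:390,::-1],None,fx=3.5,fy=3.5))"
```

```text
clock 5.15 tcp [494.4 -53.9  46.5] row [0.002, -0.0, 0.0009, 0.0, 0.0001, -0.003] F [ 0.3 -0.  -0.9] w 0.701 gf 6.0 q [-0.35  0.28  1.93 -0.    0.93 -0.24]
```

View pics/s2.png

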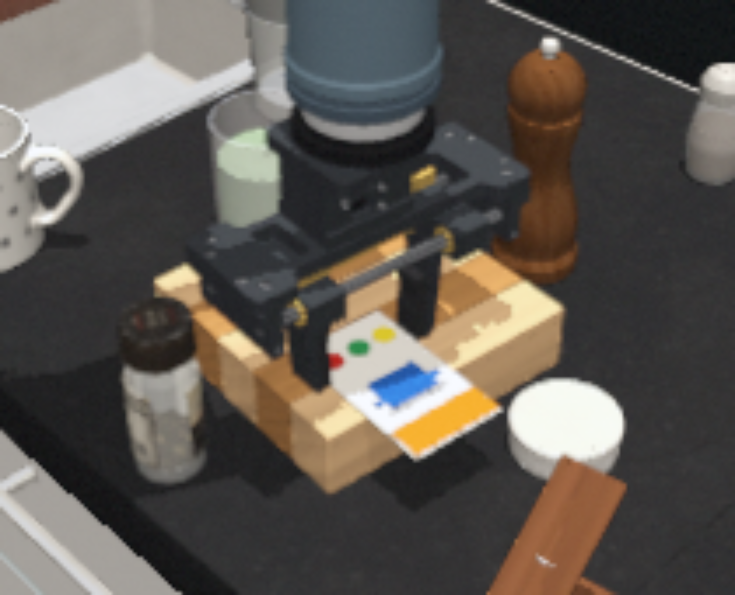

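The orange head now sticks squarely out over the right edge, with head corners at crop (500,408) and (417,458). I release it, raise the gripper, and measure the head.

{"api": "apply_moves", "payload": {"plan": [[0,0,0,0,0,0,0],[0,0,0,0,0,0,-1],[0,0,0,0,0,0,-1],[0,0,0,0,0,0,-1],[0,0,0,0,0,0,-1],[0,0,0,0,0,0,-1],[0,0,-0.05,0,0,0,-1],[0,0,-0.12,0,0,0,-1],[0,0,-0.17,0,0,0,-1],[0,0,-0.17,0,0,0,-1]]}}

```text
clock: 6.03
tcp_pos: [496.8, -54.0, 100.4]
tool_rot: [2.331, 2.099, 0.004]
force: [0.5, -0.0, -0.0]
grip_width: 1.003
grip_force: 0.0
```

```bash
python3 - <<'E'
from h import *
np.set_printoptions(precision=1,suppress=True)
im=env.camera('scene'); hsv=cv2.cvtColor(im,cv2.COLOR_RGB2HSV)
cr=im[230:300,260:340]; h=hsv[230:300,260:340]
m=(h[...,0]>12)&(h[...,0]<25)&(h[...,1]>190)&(h[...,2]>180)
c=biggest(m)+[260,230]; print(cv2.contourArea(c))
r=rect('scene',c,48); print(r)
f=(np.array([(500,408),(417,458)])+.5)/3.5-.5+[180,150]
p=onplane('scene',f,48); print(p,p.mean(0)); d=p[0]-p[1]; print(np.linalg.norm(d),np.degrees(np.arctan2(d[1],d[0])))
rel((487.5,-119,150),-6)
E
```

```text
161.5
(array([ 490.1, -123.3]), [17.729928970336914, 56.84632873535156], np.float32(-5.800554), array([[ 460.9, -129.2],
       [ 517.4, -135. ],
       [ 519.2, -117.3],
       [ 462.7, -111.6]], dtype=float32))
[[ 516.5 -138.7   48. ]
 [ 456.  -133.2   48. ]] [ 486.3 -135.9   48. ]
60.73813262526245 -5.208622140438059
clock 6.08 tcp [495.9 -53.7  98.8] row [-0.2195, -0.0045, -0.1705, 0.0023, 0.0006, 0.0] F [ 0.3 -0.3 -0.8] w 1.0 gf 0.0 q [-0.3  0.2  1.9 -0.   1.  -0.2]
```

{"api": "apply_moves", "payload": {"plan": [[-0.05,-0.005,0,0,0,0,-0.68],[-0.12,-0.005,0,0,0,0,-0.68],[-0.18,-0.005,0,0,0,0,-0.68],[-0.22,-0.005,0,0,0,0,-0.68],[-0.22,-0.005,0,0,0,0,-0.68],[-0.22,-0.005,0.03,0,0,0,-0.68],[-0.22,-0.005,0.07,0,0,0,-0.68],[-0.22,-0.005,0.1,0,0,0,-0.68],[-0.22,-0.005,0.12,0,0,0,-0.68],[-0.22,-0.005,0.12,0,0,0,-0.68]]}}

```text
clock: 6.92
tcp_pos: [484.9, -117.5, 59.4]
tool_rot: [-2.332, -2.1, 0.002]
force: [-0.7, -0.5, -0.0]
grip_width: 0.842
grip_force: 0.0
```

```bash
python3 - <<'E'
from h import *
rel((487.3,-119,28.5),-5.8)
E
```

```text
clock 6.92 tcp [ 484.9 -117.5   59.4] row [-0.0043, 0.0089, 0.103, -0.0021, -0.0009, -0.002] F [-0.7 -0.5 -0. ] w 0.842 gf 0.0 q [-0.48  0.26  1.92  0.    0.96 -0.37]
```

{"api": "apply_moves", "payload": {"plan": [[-0.004,0.006,0,0,0,-0.002,-0.68],[-0.004,0.006,0,0,0,-0.002,-0.68],[-0.004,0.006,0.02,0,0,-0.002,-0.68],[-0.004,0.006,0.04,0,0,-0.002,-0.68],[-0.004,0.006,0.06,0,0,-0.002,-0.68],[-0.004,0.006,0.08,0,0,-0.002,-0.68],[-0.004,0.006,0.1,0,0,-0.002,-0.68],[-0.004,0.006,0.102,0,0,-0.002,-0.68],[-0.004,0.006,0.102,0,0,-0.002,-0.68],[-0.004,0.006,0.102,0,0,-0.002,-0.68]]}}

```text
clock: 7.75
tcp_pos: [487.8, -120.2, 30.7]
tool_rot: [-2.332, -2.105, 0.0]
force: [-0.2, 0.4, -0.7]
grip_width: 0.838
grip_force: 0.0
```

```bash
python3 - <<'E'
from h import *
rel((487.3,-119,28.5),-5.8)
E
```

```text
clock 7.75 tcp [ 487.8 -120.2   30.7] row [0.0038, -0.0022, 0.0075, -0.0001, -0.0, -0.0004] F [-0.2  0.4 -0.7] w 0.838 gf 0.0 q [-0.48  0.32  1.92  0.    0.9  -0.38]
```

{"api": "apply_moves", "payload": {"plan": [[0.003,-0.001,0.006,0,0,0,-0.68],[0.003,-0.001,0.006,0,0,0,-0.5],[0.003,-0.001,0.006,0,0,0,0],[0.003,-0.001,0.006,0,0,0,1],[0.003,-0.001,0.006,0,0,0,1],[0.003,-0.001,0.006,0,0,0,1],[0.003,-0.001,0.006,0,0,0,1],[0.003,-0.001,0.006,0,0,0,1],[0.003,-0.001,0.006,0,0,0,1],[0.003,-0.001,0.006,0,0,0,1]], "squeeze": 40}}

```text
clock: 8.58
tcp_pos: [487.7, -119.3, 29.1]
tool_rot: [2.332, 2.105, 0.0]
force: [-0.6, 0.6, 0.1]
grip_width: 0.689
grip_force: 40.0
```

{"api": "apply_moves", "payload": {"plan": [[0,0,-0.01,0,0,0,1],[0,0,-0.03,0,0,0,1],[0,0,-0.06,0,0,0,1],[0,0,-0.1,0,0,0,1],[0,0,-0.16,0,0,0,1],[0,0,-0.22,0,0,0,1],[0,0,-0.28,0,0,0,1],[0,0,-0.33,0,0,0,1],[0,0,-0.36,0,0,0,1],[0,0,-0.36,0,0,0,1]]}}

```text
clock: 9.42
tcp_pos: [489.1, -120.0, 139.8]
tool_rot: [2.328, 2.103, 0.003]
force: [0.1, -0.2, -1.1]
grip_width: 0.685
grip_force: 40.0
```

```bash
python3 - <<'E'
from h import *
rel((487.3,-119,28.5),-5.8)
cv2.imwrite('pics/s3.png',cv2.resize(env.camera('scene')[80:320,180:390,::-1],None,fx=2.5,fy=2.5))
E
```

```text
clock 9.42 tcp [ 489.1 -120.   139.8] row [0.0033, -0.0081, 0.371, 0.0029, 0.0012, -0.0003] F [ 0.1 -0.2 -1.1] w 0.685 gf 40.0 q [-0.48  0.13  1.88 -0.    1.13 -0.37]
```

View pics/s3.png

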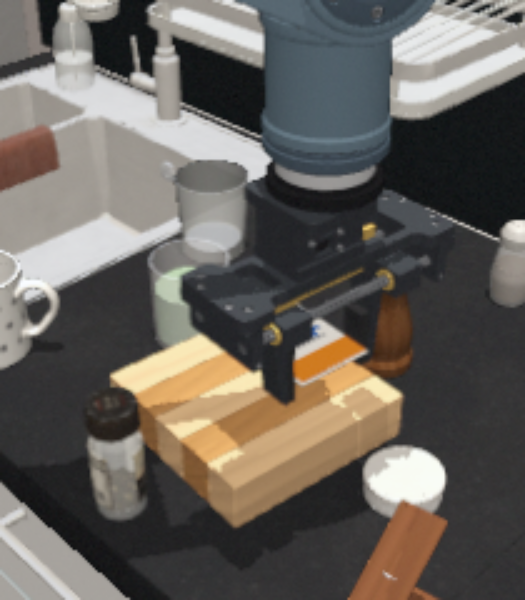

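The card is lifted level and the block is empty. I compute the hover poses over the rest.

```bash
cat >> h.py <<'E'
RO=np.array([389.8,-248.4,45]); RY=7.8
def rest(x,y,z):
    a=R.from_euler('ZY',[RY,-35],degrees=True); return RO+a.apply([x,y,z])
def torest(x,y=0,z=0): return rel(rest(x,y,z-17.4),90+RY,-35)  # x,z: card-grip point on the rest
E
python3 - <<'E'
from h import *
print(rest(98,0,60-17.4),rest(110,0,0))
rel((470,-170,185),45)
E
```

```text
[ 445.12588002 -240.82129715  136.10636785] [ 479.07304308 -236.17111425  108.093408  ]
clock 9.47 tcp [ 488.3 -119.6  138.3] row [-0.1734, -0.0433, -0.1556, 0.0012, 0.0013, -0.5648] F [ 0.3  0.2 -0.8] w 0.688 gf 40.0 q [-0.48  0.14  1.88 -0.    1.13 -0.37]
```

{"api": "apply_moves", "payload": {"plan": [[-0.017,-0.004,-0.03,0,0,-0.04,1],[-0.035,-0.009,-0.06,0,0,-0.09,1],[-0.052,-0.013,-0.09,0,0,-0.15,1],[-0.07,-0.017,-0.12,0,0,-0.22,1],[-0.09,-0.022,-0.14,0,0,-0.29,1],[-0.11,-0.027,-0.156,0,0,-0.36,1],[-0.13,-0.032,-0.156,0,0,-0.43,1],[-0.15,-0.037,-0.156,0,0,-0.49,1],[-0.165,-0.041,-0.156,0,0,-0.54,1],[-0.173,-0.043,-0.156,0,0,-0.565,1]]}}

```text
clock: 10.3
tcp_pos: [468.6, -169.7, 182.5]
tool_rot: [-1.196, -2.903, -0.0]
force: [0.6, -0.3, -0.7]
grip_width: 0.682
grip_force: 40.0
```

```bash
python3 - <<'E'
from h import *
rel((450,-230,185),97.8)
torest(100,0,75)
E
```

```text
clock 10.30 tcp [ 468.6 -169.7  182.5] row [-0.0975, -0.1865, -0.0086, 0.0003, -0.0015, -0.5842] F [ 0.6 -0.3 -0.7] w 0.682 gf 40.0 q [-0.59  0.07  1.85 -0.    1.22 -1.38]
clock 10.30 tcp [ 468.6 -169.7  182.5] row [-0.0975, -0.2419, 0.1097, -0.178, -0.3623, -0.5656] F [ 0.6 -0.3 -0.7] w 0.682 gf 40.0 q [-0.59  0.07  1.85 -0.    1.22 -1.38]
```

{"api": "apply_moves", "payload": {"plan": [[-0.01,-0.018,0,0,0,-0.05,1],[-0.02,-0.036,0,0,0,-0.1,1],[-0.03,-0.056,0,0,0,-0.16,1],[-0.04,-0.076,0,0,0,-0.23,1],[-0.05,-0.1,0,0,0,-0.3,1],[-0.06,-0.12,0,0,0,-0.37,1],[-0.07,-0.14,0,0,0,-0.44,1],[-0.08,-0.16,0,0,0,-0.51,1],[-0.09,-0.176,0,0,0,-0.56,1],[-0.098,-0.187,0,0,0,-0.584,1]]}}

```text
clock: 11.13
tcp_pos: [449.8, -230.0, 182.4]
tool_rot: [0.213, -3.133, -0.003]
force: [0.5, -0.5, -1.1]
grip_width: 0.683
grip_force: 40.0
```

```bash
python3 - <<'E'
from h import *
torest(102,0,70)
E
```

```text
clock 11.13 tcp [ 449.8 -230.   182.4] row [0.0284, -0.0337, 0.1193, 0.001, -0.3899, -0.0005] F [ 0.5 -0.5 -1.1] w 0.683 gf 40.0 q [-0.71  0.09  1.83 -0.    1.22 -2.41]
```

{"api": "apply_moves", "payload": {"plan": [[0.003,-0.004,0.01,0,-0.03,0,1],[0.006,-0.008,0.025,0,-0.07,0,1],[0.009,-0.012,0.04,0,-0.12,0,1],[0.012,-0.016,0.055,0,-0.18,0,1],[0.016,-0.02,0.07,0,-0.24,0,1],[0.02,-0.025,0.085,0,-0.3,0,1],[0.024,-0.029,0.1,0,-0.35,0,1],[0.027,-0.032,0.112,0,-0.38,0,1],[0.028,-0.034,0.119,0,-0.39,0,1],[0.028,-0.034,0.119,0,-0.39,0,1]]}}

```text
clock: 11.97
tcp_pos: [454.4, -232.9, 160.4]
tool_rot: [-0.145, 2.554, 0.051]
force: [0.1, 0.2, -0.1]
grip_width: 0.682
grip_force: 40.0
```

```bash
python3 - <<'E'
from h import *
torest(100,0,20)
t=env.camera('top'); s=env.camera('scene')
a=cv2.resize(t[215:305,350:450,::-1],(444,400),interpolation=cv2.INTER_CUBIC)
b=cv2.resize(s[190:370,260:420,::-1],(355,400),interpolation=cv2.INTER_CUBIC)
cv2.imwrite('pics/h1.png',np.hstack([a,b]))
E
```

```text
clock 11.97 tcp [ 454.4 -232.9  160.4] row [0.0625, -0.0221, 0.1821, -0.0047, -0.0169, -0.0131] F [ 0.1  0.2 -0.1] w 0.682 gf 40.0 q [-1.04 -0.1   2.19  0.69  0.93 -3.12]
```

View pics/h1.png

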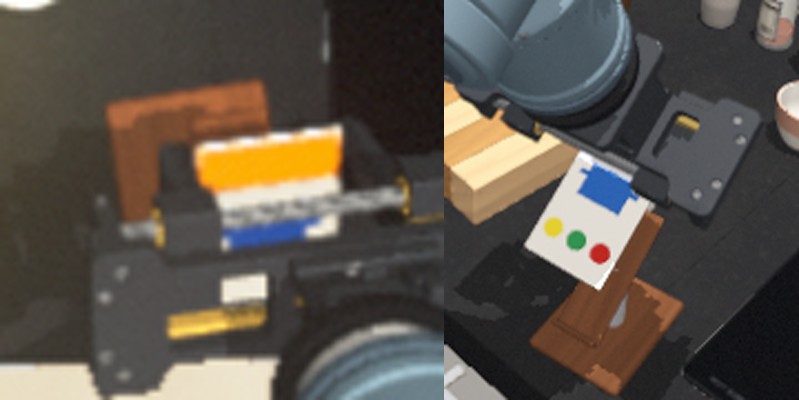

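The card is over the rest, face up with its head on top, but joint 6 sits near its limit (-3.12). Going lower moves the wrist forward and should ease it, so I step down and watch.

{"api": "apply_moves", "payload": {"plan": [[0.01,-0.01,0.02,0,0,0,1],[0.02,-0.02,0.04,0,0,0,1],[0.03,-0.022,0.06,0,0,0,1],[0.04,-0.022,0.08,0,0,0,1],[0.05,-0.022,0.1,0,0,0,1],[0.06,-0.022,0.115,0,0,0,1],[0.06,-0.022,0.12,0,0,0,1],[0.06,-0.022,0.12,0,0,0,1],[0.06,-0.022,0.12,0,0,0,1],[0.06,-0.022,0.12,0,0,0,1]]}}

```text
clock: 12.9
tcp_pos: [467.7, -234.4, 130.4]
tool_rot: [-0.13, 2.573, 0.048]
force: [-0.5, 0.1, -0.0]
grip_width: 0.685
grip_force: 40.0
```

```bash
python3 - <<'E'
from h import *
torest(100,0,20); print(env.state()['q'])
E
```

```text
clock 12.90 tcp [ 467.7 -234.4  130.4] row [0.0422, -0.0116, 0.0755, -0.0076, -0.0286, -0.0201] F [-0.5  0.1 -0. ] w 0.685 gf 40.0 q [-1.   -0.01  2.17  0.7   0.84 -3.12]
[-1.00218393 -0.00661549  2.16989648  0.70264094  0.84163129 -3.11750073]
```

Joint 6 binds and about 3° is missing. I'll trade tilt for exact yaw: tilt the tool 30°, set the head end on the rest, then ease the grip so the card pivots in the pads down onto the slope before I let go.

```bash
cat >> h.py <<'E'
def torest2(x,y,z,pitch):
    g=rest(x,y,z); a=np.radians(pitch); c,s=np.cos(np.radians(RY)),np.sin(np.radians(RY))
    tz=np.array([np.sin(a)*c,np.sin(a)*s,-np.cos(a)])
    return rel(g+17.4*tz,90+RY,-pitch)
E
python3 - <<'E'
from h import *
torest2(98,0,25,30)
E
```

```text
clock 12.90 tcp [ 467.7 -234.4  130.4] row [0.0547, -0.0122, 0.0592, -0.0068, 0.0269, -0.0205] F [-0.5  0.1 -0. ] w 0.685 gf 40.0 q [-1.   -0.01  2.17  0.7   0.84 -3.12]
```

{"api": "apply_moves", "payload": {"plan": [[0.01,-0.005,0,0,0.015,0,1],[0.02,-0.01,0.01,0,0.03,-0.005,1],[0.03,-0.012,0.02,-0.003,0.03,-0.01,1],[0.04,-0.012,0.03,-0.006,0.03,-0.015,1],[0.05,-0.012,0.04,-0.006,0.03,-0.02,1],[0.054,-0.012,0.05,-0.006,0.03,-0.02,1],[0.054,-0.012,0.055,-0.006,0.03,-0.02,1],[0.054,-0.012,0.058,-0.006,0.03,-0.02,1],[0.054,-0.012,0.058,-0.006,0.03,-0.02,1],[0.054,-0.012,0.058,-0.006,0.03,-0.02,1]]}}

```text
clock: 13.73
tcp_pos: [464.9, -237.3, 108.1]
tool_rot: [-0.175, 2.621, 0.046]
force: [0.2, -0.5, -0.5]
grip_width: 0.686
grip_force: 40.0
```

```bash
python3 - <<'E'
from h import *
torest2(98,0,25,30); torest2(98,0,25,28);print(env.state()['q'])
E
```

```text
clock 13.73 tcp [ 464.9 -237.3  108.1] row [0.006, -0.0026, 0.0023, -0.0008, -0.005, -0.0014] F [ 0.2 -0.5 -0.5] w 0.686 gf 40.0 q [-0.98  0.05  2.15  0.66  0.81 -3.12]
clock 13.73 tcp [ 464.9 -237.3  108.1] row [0.008, -0.0026, 0.0023, -0.0007, 0.0172, -0.0014] F [ 0.2 -0.5 -0.5] w 0.686 gf 40.0 q [-0.98  0.05  2.15  0.66  0.81 -3.12]
[-0.98458101  0.05052724  2.14964367  0.65587097  0.81429751 -3.11778653]
```

```bash
python3 - <<'E'
from h import *
torest2(97,0,3,28.5)
E
```

```text
clock 13.73 tcp [ 464.9 -237.3  108.1] row [0.0038, -0.0025, 0.0756, -0.0007, 0.0116, -0.0014] F [ 0.2 -0.5 -0.5] w 0.686 gf 40.0 q [-0.98  0.05  2.15  0.66  0.81 -3.12]
```

{"api": "apply_moves", "payload": {"plan": [[0.004,-0.002,0,0,0.012,0,1],[0.004,-0.002,0.01,0,0.012,0,1],[0.004,-0.002,0.02,0,0.012,0,1],[0.004,-0.002,0.03,0,0.012,0,1],[0.004,-0.002,0.04,0,0.012,0,1],[0.004,-0.002,0.05,0,0.012,0,1],[0.004,-0.002,0.06,0,0.012,0,1],[0.004,-0.002,0.066,0,0.012,0,1],[0.004,-0.002,0.07,0,0.012,0,1],[0.004,-0.002,0.07,0,0.012,0,1]]}}

```text
clock: 14.57
tcp_pos: [474.1, -236.6, 88.9]
tool_rot: [-0.176, 2.64, 0.046]
force: [-1.0, 0.9, -0.6]
grip_width: 0.686
grip_force: 40.0
```

```bash
python3 - <<'E'
from h import *
torest2(97,0,2,28.5);print(env.state()['q'])
t=env.camera('top'); s=env.camera('scene')
b=cv2.resize(s[210:360,280:420,::-1],(560,600),interpolation=cv2.INTER_CUBIC)
cv2.imwrite('pics/h2.png',b)
E
```

```text
clock 14.57 tcp [ 474.1 -236.6   88.9] row [-0.0013, -0.0009, 0.008, -0.0005, -0.0006, -0.0017] F [-1.   0.9 -0.6] w 0.686 gf 40.0 q [-0.95  0.11  2.13  0.65  0.77 -3.1 ]
[-0.95240289  0.10985107  2.13004011  0.65220463  0.7681485  -3.10380905]
```

View pics/h2.png

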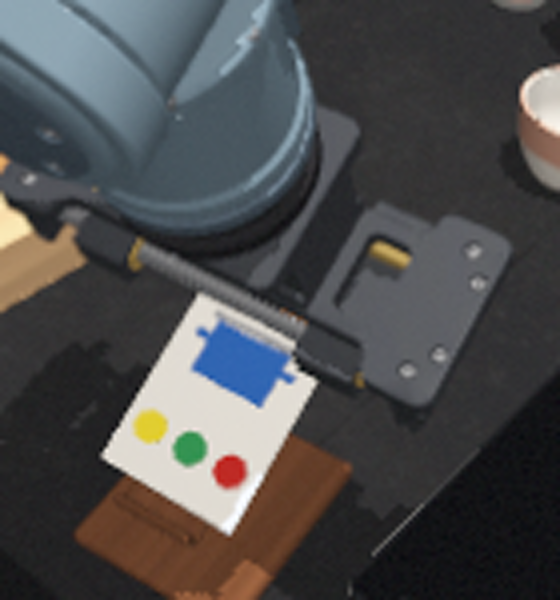

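The card's foot corners are at crop (103,457) and (230,533), just above the lip, which runs (118,488) to (197,543). I check both against the predicted pose.

```bash
cat >> h.py <<'E'
def cardpts():
    "expected foot/head corners from the tool pose (head 17.4 mm at -x, foot 92.6 at +x, upper face 1.5 up)"
    s=env.state(); C=R.from_rotvec(s['tool_rot'])
    return s['tcp_pos']+C.apply([[92.6,31,-18.9],[92.6,-31,-18.9],[-17.4,31,-18.9],[-17.4,-31,-18.9]])
def inrest(P): return R.from_euler('ZY',[RY,-35],degrees=True).inv().apply(P-RO)
E
python3 - <<'E'
from h import *
np.set_printoptions(precision=1,suppress=True)
P=cardpts(); print(P); print(inrest(P))
print((proj('scene',P)-[280,210]+.5)*4-.5)
L=[rest(-4,18,11),rest(-4,-18,11)]
print((proj('scene',L)-[280,210]+.5)*4-.5)
E
```

```text
[[ 380.4 -218.    61.7]
 [ 388.6 -279.5   61.7]
 [ 476.2 -205.2  114.1]
 [ 484.5 -266.6  114.1]]
[[  5.3  31.4  16.7]
 [  5.1 -30.6  16.7]
 [114.6  31.1   4.1]
 [114.4 -30.9   4.2]]
[[ 98.8 458.4]
 [228.7 535.2]
 [234.8 233.4]
 [364.9 297. ]]
[[118.9 497.2]
 [193.9 541.9]]
```

{"api": "apply_moves", "payload": {"plan": [[-0.001,-0.001,0.002,0,0,-0.001,1],[-0.001,-0.001,0.004,0,0,-0.001,1],[-0.001,-0.001,0.006,0,0,-0.001,1],[-0.001,-0.001,0.008,0,0,-0.001,1],[-0.001,-0.001,0.008,0,0,-0.001,1],[-0.001,-0.001,0.008,0,0,-0.001,1],[-0.001,-0.001,0.008,0,0,-0.001,1],[-0.001,-0.001,0.008,0,0,-0.001,1],[-0.001,-0.001,0.008,0,0,-0.001,1],[-0.001,-0.001,0.008,0,0,-0.001,1]]}}

```text
clock: 15.5
tcp_pos: [475.6, -236.9, 87.3]
tool_rot: [-0.178, 2.639, 0.044]
force: [-0.2, 0.7, 1.3]
grip_width: 0.683
grip_force: 40.0
```

```bash
python3 - <<'E'
from h import *
torest2(97,0,2,28.5);print(env.state()['q'][5])
E
```

```text
clock 15.50 tcp [ 475.6 -236.9   87.3] row [0.0003, 0.0009, 0.0011, -0.0009, -0.0004, -0.0007] F [-0.2  0.7  1.3] w 0.683 gf 40.0 q [-0.95  0.12  2.13  0.65  0.76 -3.11]
-3.106821062747215
```

{"api": "apply_moves", "payload": {"plan": [[0,0,0,0,0,0,1],[0,0,0,0,0,0,1],[0,0,0,0,0,0,1],[0,0,0,0,0,0,1],[0,0,0,0,0,0,1],[0,0,0,0,0,0,1],[0,0,0,0,0,0,1],[0,0,0,0,0,0,1],[0,0,0,0,0,0,1],[0,0,0,0,0,0,1]], "squeeze": 3}}

```text
clock: 16.33
tcp_pos: [475.5, -236.8, 87.2]
tool_rot: [-0.178, 2.64, 0.044]
force: [-0.3, 0.0, -0.4]
grip_width: 0.697
grip_force: 3.0
```

```bash
cat > m.py <<'E'
from h import *
np.set_printoptions(precision=1,suppress=True)
def dots(tag):
    s=env.camera('scene'); hsv=cv2.cvtColor(s,cv2.COLOR_RGB2HSV)[230:370,290:380].astype(int)
    h,S,v=hsv[...,0],hsv[...,1],hsv[...,2]
    out=[]
    for n,m in dict(yel=(h>22)&(h<34)&(S>150)&(v>150),grn=(h>50)&(h<85)&(S>120),red=((h<5)|(h>172))&(S>150)&(v>120),white=(S<40)&(v>150)).items():
        c=biggest(m); M=cv2.moments(c); out.append((M['m10']/M['m00']+290,M['m01']/M['m00']+230)); print(tag,n,np.array(out[-1]),M['m00'])
    cv2.imwrite(f'pics/{tag}.png',cv2.resize(s[230:350,290:390,::-1],(500,600),interpolation=cv2.INTER_CUBIC))
    return out
E
python3 - <<'E'
from m import *
dots('p1'); torest2(97,0,2,28.5)
# where dots would be: card frame dots near foot
P=cardpts(); print('tilted foot',proj('scene',P[:2])); print('flat foot',proj('scene',[rest(4.5,31,3),rest(4.5,-31,3)]))
E
```

```text
p1 yel [318.9 317.8] 33.5
p1 grn [328.2 323.1] 33.5
p1 red [338.5 328.9] 33.0
p1 white [334.1 313.8] 1722.5
clock 16.38 tcp [ 475.5 -236.9   87.2] row [0.0, 0.0007, 0.001, -0.0008, -0.0004, -0.0007] F [-0.4 -0.7 -1. ] w 0.702 gf 3.0 q [-0.9  0.1  2.1  0.7  0.8 -3.1]
tilted foot [[305.  324.6]
 [337.4 343.7]]
flat foot [[306.9 326.2]
 [338.9 345. ]]
```

```bash
python3 - <<'E'
import cv2,numpy as np
# white/dark edge of the card foot along image column through the middle dot
s=cv2.imread('pics/p1.png'); print(s.shape)
E
```

```text
(600, 500, 3)
```

```bash
python3 - <<'E'
from m import *
f=lambda L:(np.array(L,float)+.5)/4-.5+[225,145]
D=onplane('top',f([(201,286),(224,314),(247,343)]),48)[:,:2]
c=np.array([534.5,-23.1]); a=np.radians(-50.5); u=np.array([np.cos(a),np.sin(a)]); v=np.array([-u[1],u[0]])
xy=np.c_[(D-c)@u,(D-c)@v]; print('dots in card',xy)
o1=np.array([[317.4,316.4],[327.4,322.1],[337.4,327.6]]); o2=np.array([[318.9,317.8],[328.2,323.1],[338.5,328.9]])
def pred(g,pitch):
    A=R.from_euler('ZY',[RY,-pitch],degrees=True)
    return proj('scene',g+A.apply(np.c_[xy[:,0]-37.6,xy[:,1],np.full(3,1.5)]))
g1=rest(97,0,4.4); g2=rest(97,0,2.)
print('before: mean resid',(o1-pred(g1,28.5)).mean(0))
for p in(28.5,30,32,34,35): print(p,(o2-pred(g2,p)).mean(0))
E
```

```text
dots in card [[-34.   19.9]
 [-34.3   0.9]
 [-35.  -18.4]]
before: mean resid [ 0.7 -0.4]
28.5 [1.5 0.6]
30 [1.2 0.2]
32 [ 0.9 -0.2]
34 [ 0.5 -0.5]
35 [ 0.3 -0.7]
```

Against the pre-release baseline, the dots moved as expected for a tilt of about 33–35°. So the card has swung down onto the slope while still held. Now I slide it gently to the lip.

{"api": "apply_moves", "payload": {"plan": [[0.003,0,0,0,0,0,1],[0.006,0,0.001,0,0,0,1],[0.009,0,0.001,0,0,0,1],[0.012,0,0.001,0,0,0,1],[0.015,0,0.002,0,0,0,1],[0.018,0,0.002,0,0,0,1],[0.02,0,0.002,0,0,0,1],[0.02,0,0.002,0,0,0,1],[0.02,0,0.002,0,0,0,1],[0.02,0,0.002,0,0,0,1]]}}

```text
clock: 17.22
tcp_pos: [471.2, -237.2, 84.5]
tool_rot: [-0.177, 2.641, 0.044]
force: [-0.5, -0.4, -1.0]
grip_width: 0.702
grip_force: 3.0
```

```bash
cat >> m.py <<'E'
def where(tag):
    "card position in rest frame assuming it lies flat on the slope, from three dots"
    o=np.array(dots(tag)[:3])-[-0.0,0.0]
    p,d=ray('scene',o); n=R.from_euler('ZY',[RY,-35],degrees=True).apply([0,0,1]); q=RO+3*n
    P=p+d*(((q-p)@n)/(d@n))[:,None]; r=inrest(P); print('dots in rest frame',r,'foot x = dot x -20.6:',r[:,0].mean()-20.6,'yaw',np.degrees(np.arctan2(*(r[2]-r[0])[[0,1]])))
E
python3 - <<'E'
from m import *
where('p2'); torest2(91,0,2,28.5)
E
```

```text
p2 yel [317.2 320.4] 34.5
p2 grn [327.  325.7] 32.5
p2 red [337.  331.5] 34.5
p2 white [330.6 319.9] 1359.5
dots in rest frame [[ 21.   20.1   3. ]
 [ 21.4   1.2   3. ]
 [ 21.4 -17.8   3. ]] foot x = dot x -20.6: 0.6792456393990491 yaw 179.41665974659597
clock 17.27 tcp [ 471.2 -237.1   84.5] row [0.003, -0.0004, 0.0022, -0.0009, -0.0015, -0.0012] F [-0.9 -0.8 -0.6] w 0.702 gf 3.0 q [-1.   0.1  2.1  0.7  0.8 -3.1]
```

{"api": "apply_moves", "payload": {"plan": [[0.003,0,0.001,0,0,0,1],[0.006,0,0.001,0,0,0,1],[0.006,0,0.001,0,0,0,1],[0.006,0,0.001,0,0,0,1],[0.006,0,0.001,0,0,0,0.2],[0.006,0,0.001,0,0,0,-0.4],[0.006,0,0.001,0,0,0,-0.7],[0.006,0,0.001,0,0,0,-0.8],[0.006,0,0.001,0,0,0,-0.8],[0.006,0,0.001,0,0,0,-0.8]]}}

```text
clock: 18.1
tcp_pos: [470.3, -237.1, 84.0]
tool_rot: [-0.176, 2.643, 0.044]
force: [0.1, -0.9, 0.6]
grip_width: 0.897
grip_force: 0.0
```

```bash
python3 - <<'E'
from m import *
where('p3'); torest2(91,0,2,28.5)
E
```

```text
p3 yel [316.4 321.3] 34.0
p3 grn [326.  326.7] 32.0
p3 red [336.  332.5] 34.0
p3 white [332.3 317.1] 1787.5
dots in rest frame [[ 19.1  20.6   3. ]
 [ 19.3   1.9   3. ]
 [ 19.2 -17.3   3. ]] foot x = dot x -20.6: -1.3677885778047987 yaw 179.88954234506582
clock 18.15 tcp [ 470.3 -237.2   84. ] row [-0.0004, -0.0007, 0.0021, -0.0011, -0.0022, -0.0016] F [ 1.  0. -0.] w 0.896 gf 0.0 q [-1.   0.1  2.1  0.7  0.8 -3.1]
```

Released: the foot is at the lip within measuring error, it is straight, and it is about 1 mm off centre. Now I retreat along the fingers.

{"api": "apply_moves", "payload": {"plan": [[0,0,-0.02,0,0,0,-0.8],[0,0,-0.05,0,0,0,-0.8],[0,0,-0.09,0,0,0,-0.8],[0,0,-0.14,0,0,0,-0.8],[0,0,-0.2,0,0,0,-0.8],[0,0,-0.26,0,0,0,-0.8],[0,0,-0.32,0,0,0,-0.8],[0,0,-0.36,0,0,0,-0.8],[0,0,-0.4,0,0,0,-0.8],[0,0,-0.4,0,0,0,-0.8]]}}

```text
clock: 18.98
tcp_pos: [413.7, -246.1, 192.4]
tool_rot: [-0.176, 2.641, 0.038]
force: [0.5, -0.5, 0.0]
grip_width: 0.898
grip_force: 0.0
```

```bash
python3 - <<'E'
from m import *
where('p4'); torest2(91,0,2,28.5)
s=env.camera('scene'); t=env.camera('top')
a=cv2.resize(s[160:380,220:420,::-1],(480,528),interpolation=cv2.INTER_CUBIC)
b=cv2.resize(t[160:300,340:430,::-1],(315,490),interpolation=cv2.INTER_CUBIC)
b=np.vstack([b,np.zeros((38,315,3),np.uint8)])
cv2.imwrite('pics/end.png',np.hstack([a,b]))
E
```

```text
p4 yel [316.4 321.3] 34.0
p4 grn [326.  326.7] 32.0
p4 red [336.  332.5] 34.0
p4 white [333.2 311.7] 2103.0
dots in rest frame [[ 19.1  20.6   3. ]
 [ 19.3   1.9   3. ]
 [ 19.2 -17.3   3. ]] foot x = dot x -20.6: -1.3677885778047987 yaw 179.88954234506582
clock 19.03 tcp [ 413.8 -245.7  191.2] row [0.0017, 0.004, 0.407, -0.0033, -0.0017, -0.0012] F [-0.5  0.2 -0.4] w 0.901 gf 0.0 q [-1.1 -0.2  2.2  0.5  1.1 -3. ]
```

View pics/end.png

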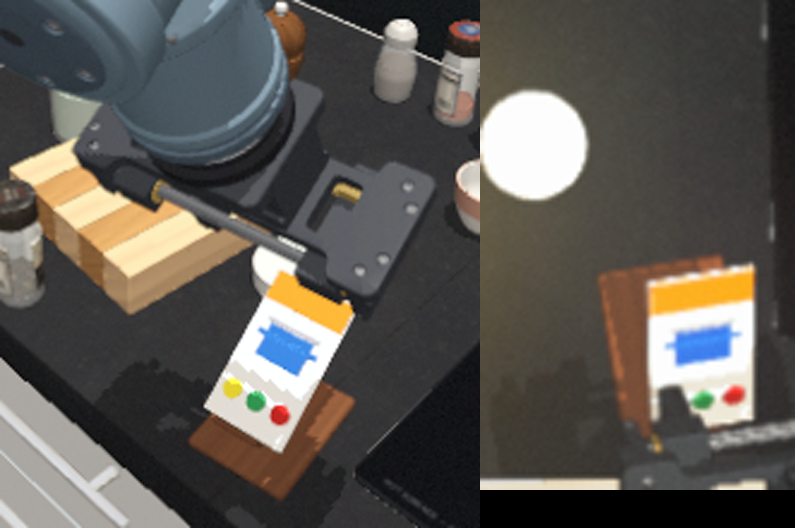

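The lip does not show in front of the card's foot edge (205,408)–(280,450), so the foot may be sitting on top of it. I triangulate the green and red dots and the head corners from both views.

```bash
python3 - <<'E'
from m import *
T=lambda L:(np.array(L,float)-[480,0]+.5)/3.5-.5+[340,160]
S=lambda L:(np.array(L,float)+.5)/2.4-.5+[220,160]
t=[(648,280),(753,265),(703,400),(734,395)]; s=[(277,270),(354,309),(256,401),(280,414)]
r=tri(T(t),S(s)); print(r); print(inrest(r[:,:3]))
print('foot corners flat pred', (proj('scene',[rest(0,32,3),rest(0,-30,3),rest(-4,18,11),rest(-4,-18,11),rest(0,18,11),rest(0,-18,11)])-[220,160]+.5)*2.4-.5)
E
```

```text
[[ 471.7 -206.   108.3    5.5]
 [ 479.4 -266.9  107.8    4.8]
 [ 402.6 -247.3   61.6    2. ]
 [ 405.2 -265.9   62.2    1.8]]
[[107.5  30.9   2. ]
 [106.7 -30.5   1.9]
 [ 20.   -0.7   6.3]
 [ 20.4 -19.4   6.7]]
foot corners flat pred [[204.8 404.6]
 [281.6 450.2]
 [215.1 418.1]
 [260.1 445. ]
 [218.  412.8]
 [263.1 439.5]]
```

```bash
python3 - <<'E'
from m import *
i0=cv2.imread('pics/scene0.png')[:,:,::-1].copy(); i1=env.camera('scene')
xs=np.arange(-16,13,2)
for y in(-28,-12,-4,4,12,28):
    p=proj('scene',[rest(x,y,11) for x in xs]).astype(np.float32)
    g=lambda i: cv2.remap(i,p[:,0].reshape(1,-1),p[:,1].reshape(1,-1),cv2.INTER_LINEAR)[0].astype(int)
    print(y,'R0',g(i0)[:,0],'B0',g(i0)[:,2],'\n    R1',g(i1)[:,0],'B1',g(i1)[:,2])
# where the card's foot edge (upper face) falls on that plane z=11 scale
o,_=ray('scene',[[0,0]])
for nm,q in dict(flat=(0,0,3),flat_m15=(-1.5,0,3),onlip=(-2,0,14),onlip4=(-4,0,14)).items():
    n=R.from_euler('ZY',[RY,-35],degrees=True).apply([0,0,1]); Q=rest(*q); d=Q-o; t=((rest(0,0,11)-o)@n)/(d@n); print(nm,inrest(o+t*d))
E
```

```text
-28 R0 [136 137 137 140 142 142 143 146 143 137 144 143 139 131 125] B0 [55 54 54 56 58 58 58 59 58 54 59 57 54 51 49] 
    R1 [102 102 104 105 106 107 109 161 227 232 239 237 236 227 226] B1 [ 41  42  46  44  44  44  48 133 216 225 236 234 232 215 213]
-12 R0 [ 91  90  90  91  89  98 128 125 131 132 131 130 130 130 131] B0 [36 36 35 38 35 38 50 48 53 54 53 53 53 53 53] 
    R1 [104 104 104 104 101  93 100 152 226 226 226 225 226 226 226] B1 [ 44  44  43  44  41  39  40 128 212 213 212 212 212 212 213]
-4 R0 [ 94  95  95  94  90  94 126 130 138 142 143 142 141 142 144] B0 [36 36 38 35 34 36 50 52 55 58 58 57 57 56 58] 
    R1 [107 108 108 107 102  88  99 147 216 225 226 225 225 226 206] B1 [ 43  43  44  43  41  37  42 119 203 212 212 212 212 213 196]
4 R0 [ 92  93  91  91  88 100 126 125 137 139 140 139 140 140 139] B0 [34 36 36 35 35 39 49 48 55 55 57 55 57 55 55] 
    R1 [105 106 106 105 101  93  99 140 223 226 225 226 226 226 226] B1 [ 43  44  43  43  41  38  41 116 210 212 212 212 212 212 212]
12 R0 [137 137 138 140 138 109 124 117 133 136 136 137 137 136 138] B0 [55 53 54 55 55 43 48 47 53 54 55 55 56 55 55] 
    R1 [103 103 105 105 105  91  97 130 218 226 226 226 226 226 226] B1 [ 43  42  44  43  43  35  41  98 204 212 213 212 212 212 213]
28 R0 [48 47 46 46 48 46 47 47 45 46 44 45 47 49 48] B0 [46 46 47 46 47 46 47 47 45 47 45 45 47 50 48] 
    R1 [ 39  37  38  36  35  53  39  91 213 221 212 221 214 208 218] B1 [ 37  38  38  38  37  55  40  87 200 208 199 207 201 195 205]
flat [ 0.2 -2.6 11. ]
flat_m15 [-1.3 -2.6 11. ]
onlip [-2.1  1.  11. ]
onlip4 [-4.1  1.  11. ]
```

The lip's top face is still visible in front of the foot edge, which suggests the foot is behind it. To be sure, I move the gripper aside and measure the dots by centroid in both views.

{"api": "apply_moves", "payload": {"plan": [[0,0.05,-0.05,0,0,0,-0.8],[0,0.12,-0.1,0,0,0,-0.8],[0,0.2,-0.1,0,0,0,-0.8],[0,0.3,-0.1,0,0,0,-0.8],[0,0.4,-0.1,0,0,0,-0.8],[0,0.5,-0.1,0,0,0,-0.8],[0,0.6,-0.1,0,0,0,-0.8],[0,0.65,-0.1,0,0,0,-0.8],[0,0.65,-0.1,0,0,0,-0.8],[0,0.65,-0.1,0,0,0,-0.8]]}}

```text
clock: 20.02
tcp_pos: [374.0, -52.6, 215.7]
tool_rot: [-0.18, 2.642, 0.044]
force: [1.3, -0.9, -0.2]
grip_width: 0.9
grip_force: 0.0
```

```bash
cat >> m.py <<'E'
def blobs(im,x0,y0,x1,y1):
    "colour-weighted centroids of the dots, sub-pixel"
    c=cv2.resize(im[y0:y1,x0:x1],None,fx=8,fy=8,interpolation=cv2.INTER_CUBIC); hsv=cv2.cvtColor(c,cv2.COLOR_RGB2HSV).astype(int)
    h,S,v=hsv[...,0],hsv[...,1],hsv[...,2]; o=[]
    for m in((h>22)&(h<34)&(S>90)&(v>140),(h>45)&(h<90)&(S>70)&(v>60),((h<7)|(h>170))&(S>90)&(v>120),(h>98)&(h<125)&(S>110)&(v>100)):
        k=biggest(m); M=cv2.moments(k); o.append(((M['m10']/M['m00']+.5)/8-.5+x0,(M['m01']/M['m00']+.5)/8-.5+y0)); print(M['m00']/64,end=' ')
    print(); return o
E
python3 - <<'E'
from m import *
t=env.camera('top'); s=env.camera('scene')
cv2.imwrite('pics/t9.png',t[:,:,::-1])
ts=blobs(t,383,235,425,290); ss=blobs(s,298,255,372,355); print(np.array(ts),np.array(ss))
r=tri(ts,ss); print('y,g,r dots, pot: gap',r[:,3]); print(inrest(r[:,:3]))
# foot: white boundary in top
hsv=cv2.cvtColor(t,cv2.COLOR_RGB2HSV); w=(hsv[...,2]>170); w[:,:380]=0;w[:230]=0;w[295:]=0; w[:,425:]=0
k=biggest(w); q=cv2.boxPoints(cv2.minAreaRect(k)); print('top white box',q)
for nm,x,z in(('flat',-1,3),('onlip',-3,14)): print(nm,proj('top',[rest(x,31,z),rest(x,-31,z)]))
E
```

```text
19.078125 19.84375 20.4140625 131.1796875 
49.515625 50.625 51.140625 286.3125 
[[394.3 275.5]
 [403.3 274. ]
 [412.1 272.5]
 [403.2 258.2]] [[316.5 321.3]
 [326.2 326.8]
 [336.1 332.5]
 [338.2 305.1]]
y,g,r dots, pot: gap [1.8 2.1 2.  2.1]
[[ 19.7  18.5   6.3]
 [ 19.9  -0.5   6.5]
 [ 19.8 -19.2   6.1]
 [ 59.8  -0.7   5.5]]
top white box [[388. 235.]
 [417. 235.]
 [417. 284.]
 [388. 284.]]
flat [[387.9 283.7]
 [416.7 278.9]]
onlip [[389.2 287.7]
 [418.2 282.9]]
```

The dots and the pot sit at equal height over the slope (6.3 and 5.5 mm over 40 mm of length, about 1°; resting on the lip would show 6°). The card therefore lies flat, with its foot at the lip, yaw about 0° and about 1 mm off centre. Handing in.

```bash
python3 -c "
from rig import env
print(env.job_done())"
```

```text
the job is handed in; nothing more can be done
None
```

I slid the card's orange end out over the block's right edge, gripped it there, lifted it off and laid it on the stand. It lies face up with the orange end at the top, foot at the lip and straight to within about 1 mm, and I handed the job in at about 20 s with the gripper clear.

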